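# Lock the planting turntable

### The job

Lock the planting turntable so that the heather bowl on it can be trimmed: with your fingertips push the turntable's disc round by one of its upright tie-down posts until the notch in its rim faces the lock bar, then push the bar by its round knob fully home into the notch. Only push: take nothing between the fingers and lift nothing, keep the bowl standing upright on the disc, leave everything else on the table where it is, and finish with the hand clear.

Things in the scene. Friction and masses are not known exactly. Their poses are not given: they have to be found in the camera images.
- turntable: Planting turntable, fixed; its foot, 176 mm across. Origin on the table on the turning axis, z up, x towards the lock bar and knob. The lock's guide block (24 x 34 mm, top 79 mm above the table) straddles the bar 121 to 145 mm out along x, on an upright. Beyond 145 mm are only bar and knob, with free air under them.
- disc (a joint): Angle (rad, counter-clockwise from above) of the grey metal disc: 220 mm across, 12 mm thick, top 70 mm above the table, rubber mat in its middle. It turns without end either way with a steady drag of about 0.1 N m (1 N at a post) and stops where it is left. At 0, or any whole turns, the notch faces the lock bar; elsewhere the rim blocks the bar.
- notch (a point): Middle of the mouth of the only notch in the disc's rim, 110 mm from the turning axis, 64 mm above the table; turns with the disc. The notch is cut right through the disc: 18 mm wide, 26 mm deep inwards, flared to 26 mm at the mouth.
- lock_mouth (a point): Fixed point of the turntable on the bar's centre line where the disc's rim passes, 110 mm out along the turntable's x axis, 64 mm above the table. The notch faces the bar when notch is here.
- post_a (a point): Half height (85 mm above the table) of a tie-down post on the disc: upright steel stud 12 mm across, 30 mm tall above the disc, 92 mm from the turning axis; it turns with the disc, 45 degrees counter-clockwise from the notch. The four posts are alike.
- post_b (a point): The same of the post 135 degrees counter-clockwise from the notch.
- post_c (a point): The same of the post 225 degrees counter-clockwise from the notch.
- post_d (a point): The same of the post 315 degrees counter-clockwise from the notch.
- lock_bar (a joint): Travel (m) of the steel lock bar, 14 mm wide, 9 mm high, tapered nose, sliding level against the turntable's x axis, towards the turning axis. 0: drawn back, tip 5 mm outside the rim; 0.026: fully home in the notch, at its stop. About 2 N of friction; it stays where it is left. The tapers centre the disc if the notch is up to about 6 mm off.
- knob (a point): Centre of the black push knob on the bar's outer end: round plate 32 mm across, 10 mm thick, axis along the bar, flat outer face 5 mm farther out than this point; 64 mm above the table. 178 mm from the turning axis with the bar drawn back, 152 mm when home.
- bowl: Shallow terracotta bowl with a low heather cushion, loose, standing on the middle of the disc and turning with it: 100 mm across, 36 mm tall, the heather up to 60 mm above the disc. Origin under its centre.
- spool: Wooden spool of binding wire, 52 mm across, 38 mm tall, loose, on one side of the lock or the other. Origin under its centre. Leave it.
- small_pot: Empty terracotta pot, 68 mm across, 56 mm tall, loose, on the other side of the lock from the spool. Origin under its centre. Leave it.
- secateurs: Secateurs with black and orange handles lying to the right, 220 mm long, 20 mm tall. Origin under the pivot, blades to its +x. Leave them.
- trowel: Hand trowel lying to the left, 310 mm long, 28 mm tall. Origin at the neck, blade to its +x. Leave it.
- potted_heather: Heather in a dark pot at the far right, 100 mm across (the plant 130 mm), 145 mm tall. Origin under its centre. Leave it.
- mister: Green plant mister at the far left, 72 mm across, 165 mm tall. Origin under its centre. Leave it.

How it is judged (in metres and radians):
On the way, in this order (a step that is already met when the one before it is completed fails the run):
1. the notch faces the lock bar while the bar is still out of it (horizontal distance between notch and lock_mouth below 0.012 m and value of joint lock_bar below 0.01 m), for 0.05 s.
2. the bar is fully home in the notch (horizontal distance between notch and lock_mouth below 0.005 m and value of joint lock_bar above 0.0235 m), for 0.1 s.
At the end, for the whole second after the job is handed in: The lock bar is home in the notch (at least 23.5 mm of its 26 mm travel, the notch's mouth within 5 mm of the bar's line), the bowl stands at rest and upright on the disc, within 35 mm of its middle, and each other loose thing is within 30 mm of where it stood (all of step 2 and linear speed of bowl below 0.02 m/s and horizontal distance between bowl and turntable below 0.035 m and angle between bowl's own z axis and vertical below 0.3 rad and z of bowl in the frame of turntable between 0.06 and 0.08 m and distance of each of spool, small_pot, secateurs, trowel, potted_heather, mister from where it was at the start of the episode below 0.03 m); the robot touches nothing.
It fails at once if the bowl is lifted, tipped or pushed off the middle of the disc (not (horizontal distance between bowl and turntable below 0.035 m) or not (angle between bowl's own z axis and vertical below 0.3 rad) or not (z of bowl in the frame of turntable below 0.08 m) or not (z of bowl in the frame of turntable above 0.06 m)).
It fails at once if the knob or a post is taken between the fingers (the grasp point, midway between the finger pads, comes within 9 mm of its centre) (distance between the grasp point and knob below 0.009 m or distance between the grasp point and post_a below 0.009 m or distance between the grasp point and post_b below 0.009 m or distance between the grasp point and post_c below 0.009 m or distance between the grasp point and post_d below 0.009 m).
It fails at once if another thing on the table is moved more than 30 mm or lifted (distance of any of spool, small_pot, secateurs, trowel, potted_heather, mister from where it was at the start of the episode above 0.03 m or height (world z) of any of spool, small_pot, secateurs, trowel, potted_heather, mister above 0.02 m).
It also fails if it takes over 58 s, if anything falls off the work surface, if the arm or the gripper's body presses on something with over 40 N, if the wrist force passes 120 N, or if a joint passes its speed limit or range.

### The arm

A 7-joint arm with a two-finger parallel gripper is mounted at the origin on the work surface. World frame = base frame: x ahead of the robot, y to its left, z up, the work surface at z = 0. Lengths are in mm, angles in rad, forces in N, time in s.
With the tool pointing down it reaches from about 400 to 875 mm from the base axis. Payload 6.5 kg.
Tool frame: the origin (TCP) lies midway between the tips of the shut fingers; the grasp point (between the pads) lies 19 mm behind it; z points along the fingers, y is the line along which they close (so a half turn about z gives the same grasp; the last joint's range is limited). The gripper opens to 88 mm and grips with 3 to 60 N. Pads are 18 mm wide; open, the fingers measure 123 mm over their backs; the gripper's body (75 mm by 187 mm) begins 45 mm behind the grasp point.
Start: joints at [-1.208, 0.536, -0.004, 1.538, 0.003, 1.067, -0.071], TCP at [270.251, 591.147, 238.716] pointing down, gripper open.
Joint ranges: [-2.7, 2.7], [-0.37, 2.16], [-1.27, 1.26], [0.24, 2.4], [-1.31, 4.45], [0.19, 1.91], [-2.76, 2.76]. Speed limits (rad/s): [2.39, 2.39, 3.14, 3.14, 3.14, 3.14, 3.14].

### API

Orientations are given as [roll, pitch, yaw] about the fixed x, y, z axes, in that order (R = Rz(yaw) Ry(pitch) Rx(roll)).
In Python, from workcell import movep, move_straight, goto_joints, gripper_open, close_gripper, dwell, solve_ik, read_state, read_camera, MotionError, hand_in gives the robot as it stands. The module is installed in compiled form; this text tells all that it offers. Calls block until the motion is done:
- movep(position, orientation): joint-space move of the TCP to a pose.
- move_straight(position, ori=None, max_speed=150, stop_force=None): straight line of the TCP; ori=None keeps the orientation; max_speed is the mean speed in mm/s. With stop_force (N) it stops when the force on the tool has changed by that much, and returns True; else False.
- goto_joints(angles): joint-space move.
- gripper_open() and close_gripper(force=None): open the fingers fully, or close them until they stop; force is the grip in N (None keeps the last).
- dwell(seconds).
- solve_ik(position, orientation): joint angles nearest the present ones, or None.
- read_state(): the state.
- read_camera(name): name is "scene" or "side" or "wrist"; returns a dict with "color" (400x640x3 uint8, red, green, blue), "mtx" (3x3 intrinsics, pixels), "pose" (4x4, takes a point from camera to world coordinates). Camera axes: x right, y down, z forward; pixel columns grow to the right and rows downward; lengths in mm; the calibration is good to about 2 mm. A picture is of the moment at which its call begins. There is no depth.
A pose or a line that the arm cannot do raises MotionError and nothing moves.
- hand_in(): hands the job in; it is judged then, once.
The state is a dict: "time": time; "joints": joint angles; "dq": joint speeds; "joint_torque": joint torques, N m; "tcp_pos": TCP position; "tcp_rot": TCP orientation; "contact_force": force on the tool from outside, world axes, zero at the start; "torque": the same for the moment, N m; "finger_gap": finger opening in mm; "grasp_force": force on a finger pad.
Only numpy, scipy, OpenCV 4.12 (cv2) and the standard library are available. Lean on these libraries where they do the work, as an engineer would, in place of code of your own. Each camera call takes 0.05 s, during which the arm holds its last target. There are 200 camera calls.

## Working session

There is one attempt and no reset: what is moved stays moved. The work goes in short steps, each a Python script; the robot and the scene stay as the last script left them, time stands still between calls to the robot, and variables do not carry over. Pictures are saved under pics/ and viewed, at most 10 in all, crops included, and the job is handed in when it is done.

```bash
mkdir -p pics && python3 - <<'E'
from workcell import *
import cv2,pickle
d={}
for n in("scene","side","wrist"):
    c=read_camera(n);d[n]=c;cv2.imwrite(f"pics/{n}0.png",c["color"][:,:,::-1]);print(n,c["mtx"].round(1).tolist(),c["pose"].round(3).tolist())
pickle.dump(d,open("c0.pkl","wb"))
s=read_state();print(s["time"],s["tcp_rot"],s["tcp_pos"])
E
```

```text
scene [[421.4, 0.0, 334.4], [0.0, 421.4, 193.4], [0.0, 0.0, 1.0]] [[0.109, 0.805, -0.584, 1105.842], [0.994, -0.097, 0.053, -50.082], [-0.014, -0.586, -0.81, 903.388], [0.0, 0.0, 0.0, 1.0]]
side [[497.2, 0.0, 325.6], [0.0, 497.2, 204.3], [0.0, 0.0, 1.0]] [[0.998, -0.045, 0.049, 447.575], [-0.065, -0.573, 0.817, -1087.127], [-0.008, -0.818, -0.575, 835.782], [0.0, 0.0, 0.0, 1.0]]
wrist [[296.0, 0.0, 319.2], [0.0, 296.0, 192.7], [0.0, 0.0, 1.0]] [[0.416, 0.879, 0.232, 210.094], [0.909, -0.402, -0.108, 618.497], [-0.002, 0.256, -0.967, 384.793], [0.0, 0.0, 0.0, 1.0]]
0.15 [-3.14029562e+00  8.27136862e-05  2.71286015e+00] [270.06817839 590.73488336 238.06714314]
```

View pics/scene0.png

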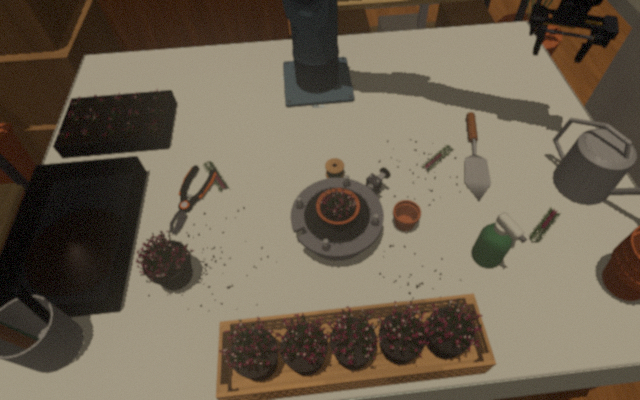

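View pics/side0.png

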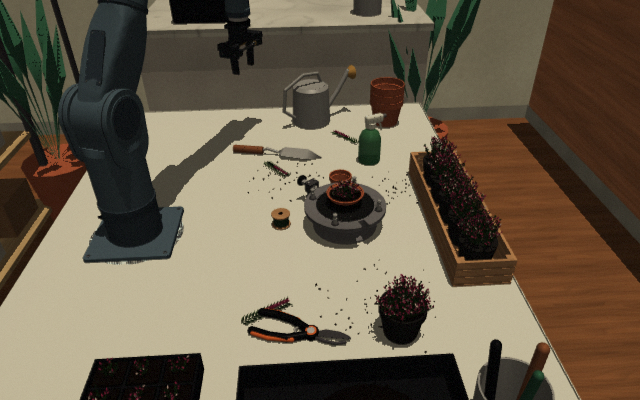

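The scene view shows the disc at about (337,215), the lock running up-right to the knob at (385,173), the spool at (335,166) and the small pot at (406,215). The side view puts the disc at (345,207) and the knob at (302,181). Next I'll take rough positions and move the wrist camera above the turntable.

```bash
cat > h.py <<'E'
import numpy as np,cv2,pickle
from workcell import *
def ray(c,u,v,z):
    d=c["pose"][:3,:3]@np.linalg.solve(c["mtx"],[u,v,1.]);o=c["pose"][:3,3]
    return (o+d*(z-o[2])/d[2])
def proj(c,p):
    q=c["mtx"]@(c["pose"][:3,:3].T@(np.asarray(p)-c["pose"][:3,3]));return q[:2]/q[2]
def snap(n,f,box=None,k=1):
    c=read_camera(n);i=c["color"][:,:,::-1]
    pickle.dump(c,open(f"{f}.pkl","wb"))
    if box:i=i[box[1]:box[3],box[0]:box[2]]
    cv2.imwrite(f"pics/{f}.png",cv2.resize(i,None,fx=k,fy=k,interpolation=cv2.INTER_CUBIC));return c
E
python3 - <<'E'
from h import *
d=pickle.load(open("c0.pkl","rb"))
print("disc",ray(d["scene"],337,215,70),ray(d["side"],345,205,70))
print("knob",ray(d["scene"],385,173,64),ray(d["side"],302,181,64))
print("spool",ray(d["scene"],335,163,38),ray(d["side"],281,212,38))
print("pot",ray(d["scene"],406,211,56),ray(d["side"],341,176,56))
s=read_state();R=cv2.Rodrigues
w=d["wrist"]["pose"]
from scipy.spatial.transform import Rotation as Ro
T=Ro.from_euler("xyz",s["tcp_rot"]).as_matrix()
print("cam in tcp",T.T@(w[:3,3]-s["tcp_pos"]),(T.T@w[:3,:3]).round(2).tolist())
E
```

```text
disc [568.89730024   3.21782558  70.        ] [564.00192132  -5.74578503  70.        ]
knob [453.26397272 139.06162196  64.        ] [452.53254184 132.5354456   64.        ]
spool [383.31584977  18.59658974  38.        ] [391.160873    19.88573926  38.        ]
pot [568.1068377 169.9709463  56.       ] [568.83960356 163.75813768  56.        ]
cam in tcp [ 6.60749483e+01  1.26554738e-01 -1.46731545e+02] [[-0.0, -0.97, -0.26], [1.0, -0.0, -0.0], [0.0, -0.26, 0.97]]
```

```bash
python3 - <<'E'
from h import *
close_gripper(10)
movep([545,0,320],[np.pi,0,1.57])
c=snap("wrist","w1",(60,0,580,400),1.5)
s=read_state();print(s["time"],s["tcp_pos"],s["tcp_rot"],s["joints"],s["finger_gap"])
for p in [(566,0,70),(453,137,64),(385,19,38),(568,166,56)]:print(proj(c,p))
E
```

```text
3.8417 [545.0863163    1.24053993 319.78830062] [-3.14129672e+00 -2.13258134e-04  1.57214166e+00] [-0.53210885  0.30070203  0.56163553  1.74903814 -0.17455882  1.14199682
  0.08362889] 0.548463294887498
[335.24082035 165.81567203]
[246.56046811  56.85216303]
[208.75532597 148.92450506]
[338.20596645  33.09020958]
```

View pics/w1.png

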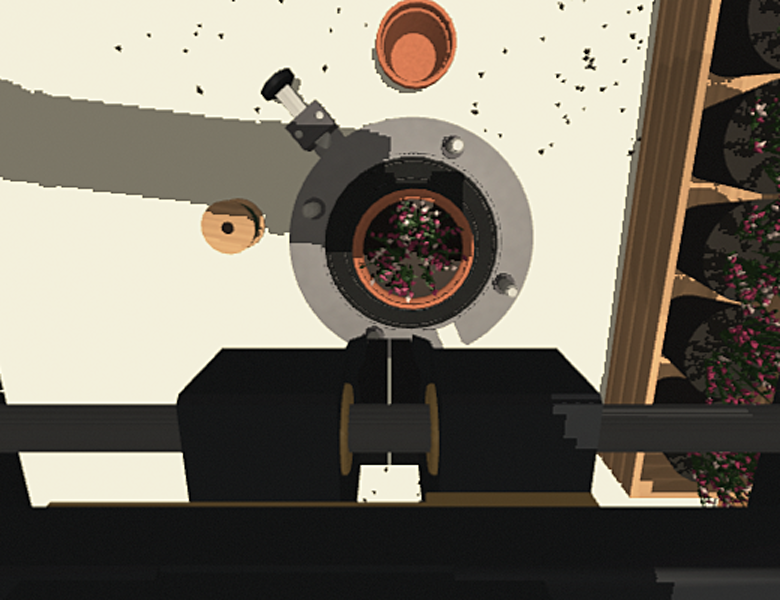

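Wrist view (view pixels = 1.5·(u−60, v)):
- Post tops are at (454,146), (313,208), (375,333) and (505,283).
- The notch sits at about (452,338), between the last two posts.
- The lock block is at (312,125) and the knob at (278,85).

```bash
python3 - <<'E'
from h import *
from scipy.optimize import least_squares
c=pickle.load(open("w1.pkl","rb"))
P=lambda x,y,z:ray(c,x/1.5+60,y/1.5,z)
# post top centres refined by hand; order ccw from above? check angles
tops=np.array([P(*p,100) for p in[(453,144),(313,207),(375,332),(504,281)]])
ctr=tops[:,:2].mean(0);print("posts",tops[:,:2].round(1),"ctr",ctr)
print("opp mids",(tops[0]+tops[2])/2,(tops[1]+tops[3])/2)
# disc outline
e=np.array([P(*p,70) for p in[(290,240),(533,240),(412,117),(330,328),(499,322)]])[:,:2]
r=least_squares(lambda q:np.hypot(*(e-q[:2]).T)-110,[566,0]);print("rim ctr",r.x,r.fun)
k=P(278,85,64);n=P(452,338,70);g=P(312,118,79)
for ctr in(ctr,r.x):
  for nm,p in[("p0",tops[0]),("p1",tops[1]),("p2",tops[2]),("p3",tops[3]),("notch",n),("knob",k),("block",g)]:
    d=p[:2]-ctr;print(nm,p[:2].round(1),np.hypot(*d).round(1),np.degrees(np.arctan2(d[1],d[0])).round(1))
print("spool",P(228,226,38),"pot",P(416,30,56))
E
```

```text
posts [[594.7  88.3]
 [482.5  39.3]
 [532.3 -68.7]
 [642.2 -22.5]] ctr [562.93544897   9.09077115]
opp mids [563.48546063   9.79335117 100.        ] [562.38543732   8.38819113 100.        ]
rim ctr [564.9570087    2.15418142] [-0.46048499 -1.08515823 -0.63150982 -0.94457388 -0.05834967]
p0 [594.7  88.3] 85.3 68.1
p1 [482.5  39.3] 85.9 159.4
p2 [532.3 -68.7] 83.6 -111.5
p3 [642.2 -22.5] 85.4 -21.8
notch [604.5 -85.8] 103.6 -66.3
knob [451.5 137.2] 169.8 131.0
block [481.2 109.7] 129.6 129.1
p0 [594.7  88.3] 91.1 70.9
p1 [482.5  39.3] 90.4 155.7
p2 [532.3 -68.7] 78.0 -114.8
p3 [642.2 -22.5] 81.1 -17.7
notch [604.5 -85.8] 96.4 -65.8
knob [451.5 137.2] 176.4 130.0
block [481.2 109.7] 136.3 127.9
spool [389.45021675  16.49990335  38.        ] pot [566.66018595 180.73125064  56.        ]
```

Taking the picked post pixels as bases at z≈70 gives:
- **Centre:** about (565,3).
- **Posts:** radius 92, at 68.5°+90k.
- **Notch:** −66.5°.
- **Lock:** 130°.

I'll push post_d (248.5°) clockwise by about 163° along the robot side, and stop slightly short.

```bash
cat >> h.py <<'E'
C=np.array([565.,3.])
def at(phi,z,r=95):
    a=np.radians(phi);return [C[0]+r*np.cos(a),C[1]+r*np.sin(a),z],[np.pi,0,np.radians(phi-90)]
E
python3 - <<'E'
from h import *
a0=268.5; a1=248.5-160+9.3
for p in np.linspace(a0,a1,6):
    if solve_ik(*at(p,82)) is None:print("no ik",p)
movep(*at(a0,200));print(move_straight(*at(a0,82),stop_force=8))
s=read_state();print(s["time"],s["tcp_pos"])
for p in np.linspace(a0,a1,12)[1:]:
    q=at(p,82)
    if move_straight(*q,max_speed=60,stop_force=15):print("stopped",p);break
s=read_state();print(s["time"],s["tcp_pos"],q,s["contact_force"])
E
```

```text
False
6.25 [563.22369502 -92.12549065  82.82134786]
12.575 [551.63818538  97.10904689  81.93300303] ([np.float64(552.1070206187411), np.float64(97.12104484478714), 82], [3.141592653589793, 0, np.float64(0.13613568165555764)]) [-0.73838732  0.17978817 -1.1930176 ]
```

```bash
python3 - <<'E'
from h import *
move_straight(*at(105,82),max_speed=100);move_straight(*at(105,180),max_speed=200)
movep([520,15,270],[np.pi,0,1.57])
c=snap("wrist","w2",(140,0,460,240),2.4)
print(read_state()["time"],proj(c,[565,3,70]))
E
```

```text
14.5833 [358.05606888 181.97005073]
```

View pics/w2.png

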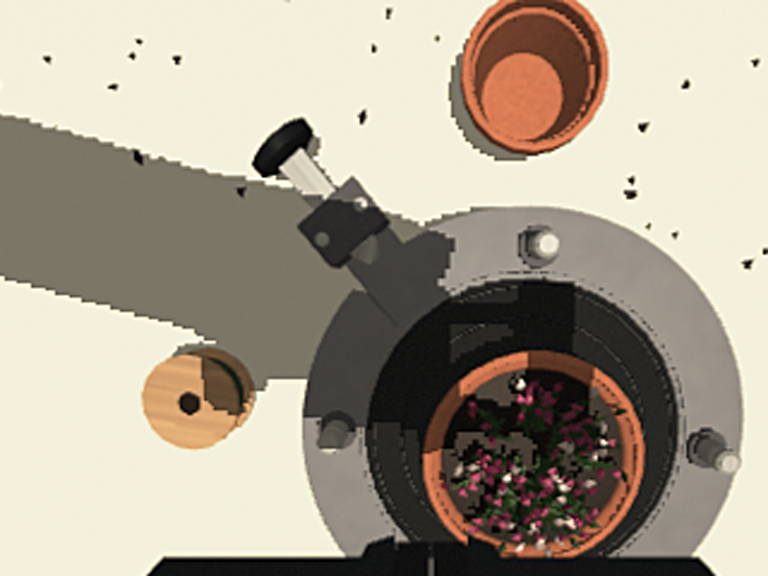

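The view shows the disc turned as planned, with posts near (538,245), (335,433) and (710,450). The bar points into a shaded area around (385,285), so I'll brighten that part and compute the angles.

```bash
python3 - <<'E'
from h import *
c=pickle.load(open("w2.pkl","rb"))
i=c["color"][75:175,235:355,::-1].astype(float)
i=np.clip(255*(i/110)**.6,0,255).astype("uint8")
cv2.imwrite("pics/w2n.png",cv2.resize(i,None,fx=6,fy=6,interpolation=cv2.INTER_CUBIC))
P=lambda x,y,z:ray(c,x/2.4+140,y/2.4,z)
for nm,x,y,z in[("top0",545,243,100),("base0",536,248,70),("p1base",331,437,70),("p1top",341,428,100),("p2top",727,463,100),("p2base",700,442,70),("knob",284,147,64),("blk",343,222,79),("rimL",303,415,70),("rimR",743,415,70),("rimT",525,207,70)]:
    p=P(x,y,z)[:2];d=p-C;print(nm,p.round(1),np.hypot(*d).round(1),np.degrees(np.arctan2(d[1],d[0])).round(1))
E
```

```text
top0 [567.6  94.2] 91.2 88.3
base0 [568.1  93.2] 90.2 88.0
p1base [469.    3.1] 96.0 180.0
p1top [478.1  14.1] 87.6 172.8
p2top [655.   -2.8] 90.2 -3.7
p2base [6.533e+02 1.000e-01] 88.3 -1.9
knob [451.8 138.1] 176.2 130.0
blk [479.6 104.3] 132.5 130.1
rimL [455.6  14.3] 110.0 174.1
rimR [673.2  13.8] 108.8 5.7
rimT [562.4 111.2] 108.3 91.4
```

View pics/w2n.png

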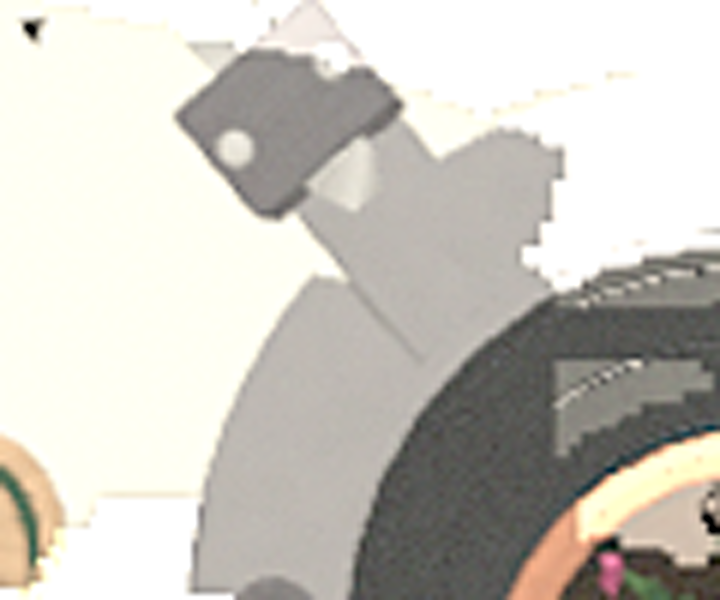

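The brightened view shows the ccw notch flank running (345,280)→(425,360), mouth corners near (318,276) and (440,160), and the bar nose at (350,190). I'll check these in the lock frame.

```bash
python3 - <<'E'
from h import *
c=pickle.load(open("w2.pkl","rb"))
a=np.radians(130);ex=np.array([np.cos(a),np.sin(a)]);ey=np.array([-ex[1],ex[0]])
for nm,x,y,z in[("corner ccw",318,276,70),("flank1",350,283,70),("flank2",425,360,70),("corner cw",440,160,70),("nose L",308,187,68),("nose R",375,175,68),("tip",355,210,66),("blkL",177,117,79),("blkR",403,103,79),("blk bottom",272,217,79)]:
    d=ray(c,x/6+235,y/6+75,z)[:2]-C;print(nm,(d@ex).round(1),(d@ey).round(1))
E
```

```text
corner ccw 107.1 16.9
flank1 102.2 13.1
flank2 82.2 11.6
corner cw 108.1 -14.5
nose L 120.5 7.7
nose R 114.0 -3.4
tip 111.8 3.8
blkL 143.9 16.9
blkR 119.4 -15.8
blk bottom 119.9 15.5
```

The notch is about 1–3 mm short. I'll nudge it a bit further, then push the knob.

```bash
python3 - <<'E'
from h import *
movep(*at(106,150));print(move_straight(*at(106,82),stop_force=8))
print(move_straight(*at(96,82),max_speed=40,stop_force=15))
move_straight(*at(103,82),max_speed=80);move_straight(*at(103,150),max_speed=200)
a=np.radians(130);ex=np.array([np.cos(a),np.sin(a)]);o=[np.pi,0,a]
L=lambda r,z:[*(C+r*ex),z]
movep(L(212,150),o);print(move_straight(L(212,52),o,stop_force=8))
print("push",move_straight(L(163.5,52),o,max_speed=30,stop_force=18))
s=read_state();d=s["tcp_pos"][:2]-C
print(s["time"],s["tcp_pos"],"r",d@ex,"perp",d@[-ex[1],ex[0]],s["contact_force"])
E
```

```text
False
False
False
push False
21.4333 [457.62597923 130.78656214  51.89885975] r 166.90887598541843 perp 0.1136531185846905 [-7.39855151  8.46667309  7.86028187]
```

```bash
python3 - <<'E'
from h import *
a=np.radians(130);ex=np.array([np.cos(a),np.sin(a)]);o=[np.pi,0,a]
L=lambda r,z:[*(C+r*ex),z]
print("push",move_straight(L(158,52),o,max_speed=20,stop_force=25));dwell(.3)
s=read_state();d=s["tcp_pos"][:2]-C
print(s["time"],"r",d@ex,s["contact_force"])
move_straight(L(205,52),o);move_straight(L(205,180),o,max_speed=250)
movep([520,15,270],[np.pi,0,1.57]);c=snap("wrist","w3",(140,0,460,240),2.4)
i=c["color"][40:200,200:400,::-1].astype(float)
cv2.imwrite("pics/w3n.png",cv2.resize(np.clip(255*(i/140)**.6,0,255).astype("uint8"),None,fx=3.7,fy=3.7,interpolation=cv2.INTER_CUBIC))
print(read_state()["time"])
for r in(152,160,178):
  p=proj(c,L(r,64));print(r,p,(p-[200,40])*3.7)
E
```

```text
push False
22.1583 r 166.7896774961212 [-17.79269355  19.36047641  17.95254254]
24.125
152 [274.32339226  79.79395248] [274.99655137 147.23762418]
160 [269.48793577  73.91186055] [257.10536235 125.47388405]
178 [258.439345   60.4718003] [216.22557651  75.74566112]
```

View pics/w3n.png

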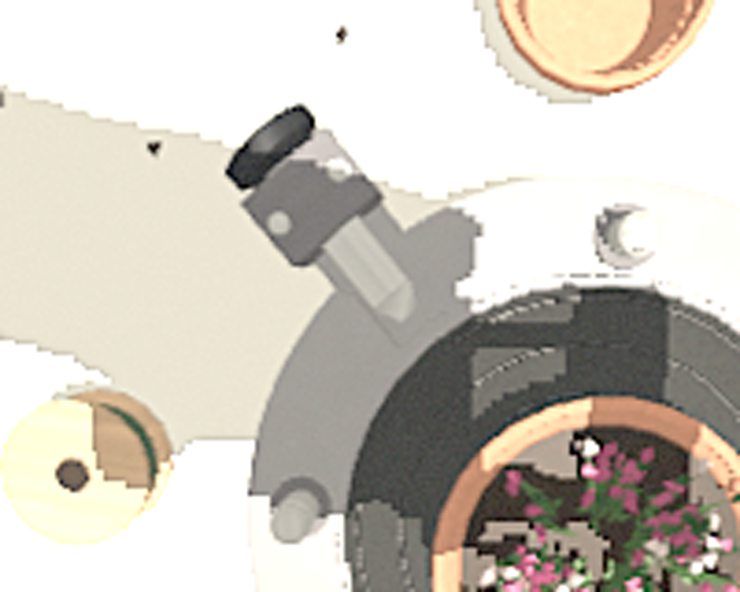

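The bar is deep in the notch: the knob is at (270,146), its predicted home spot, and the tip is at (405,318). The travel is the narrow criterion, so I'll measure it from the w2/w3 pair, which share the same camera pose.

```bash
python3 - <<'E'
from h import *
a=np.radians(130);ex=np.array([np.cos(a),np.sin(a)]);ey=np.array([-ex[1],ex[0]])
R=[]
for f in("w2","w3"):
    c=pickle.load(open(f+".pkl","rb"));g=c["color"].max(2)
    m=np.zeros_like(g);m[40:100,235:290]=(g[40:100,235:290]<38)
    n,l,s,ce=cv2.connectedComponentsWithStats(m,connectivity=4)
    for k in range(1,n):
        if s[k,4]>60:
            d=ray(c,*ce[k],64)[:2]-C;print(f,s[k],ce[k],d@ex,d@ey)
    print(c["pose"][:3,3])
c=pickle.load(open("w3.pkl","rb"))
for x,y in[(405,318),(362,140),(353,240)]:
    d=ray(c,x/3.7+200,y/3.7+40,68)[:2]-C;print(d@ex,d@ey)
E
```

```text
w2 [245  50  25  24 263] [257.1026616   61.22813688] 177.09392052159117 0.8891836174593166
[519.36674337  81.38709647 415.87193965]
w3 [261  69  24  22 231] [272.8008658   79.62770563] 153.21955034294436 1.1856852400140252
[518.59351495  82.20811988 415.14522044]
88.61181930293755 2.288137116007728
136.1828802176351 -21.387168088267472
116.39392125242699 -0.5825951078641856
```

The tip is at r≈88.6 against 89 when home, and the push stalled hard at 26 N. One firmer confirming push, then I'll back off.

```bash
python3 - <<'E'
from h import *
a=np.radians(130);ex=np.array([np.cos(a),np.sin(a)]);o=[np.pi,0,a]
L=lambda r,z:[*(C+r*ex),z]
movep(L(205,150),o);move_straight(L(205,54),o)
print(move_straight(L(172,54),o,max_speed=40,stop_force=10))
print("push",move_straight(L(153,54),o,max_speed=20,stop_force=40));dwell(.3)
s=read_state();d=s["tcp_pos"][:2]-C
print(s["time"],"r",d@ex,s["contact_force"])
move_straight(L(205,54),o);move_straight(L(205,180),o,max_speed=250)
movep([520,15,270],[np.pi,0,1.57]);c=snap("wrist","w4",(180,0,460,220),2.7)
s=read_state();print(s["time"],s["contact_force"])
E
```

```text
False
push True
27.7917 r 167.36759062320445 [-0.35318338  2.21562945  1.9340035 ]
29.6833 [ 0.22849061  0.63865583 -0.15898789]
```

View pics/w4.png

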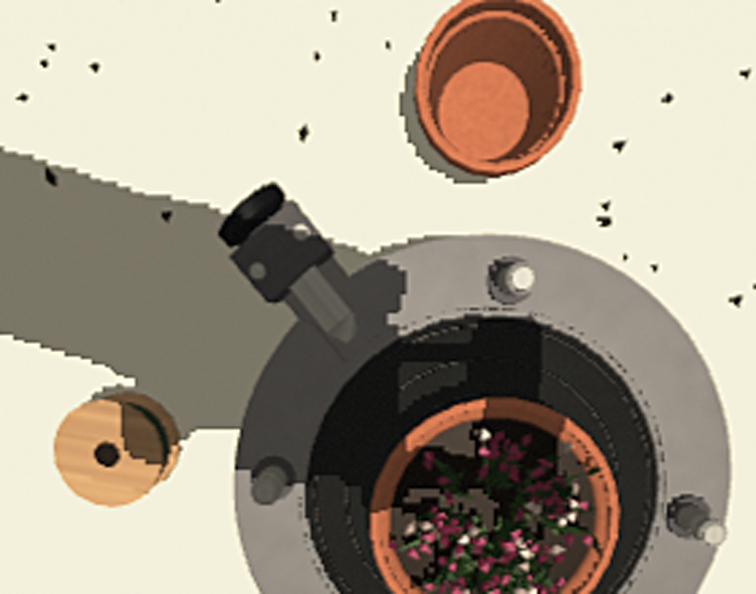

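A 40 N push met a hard stop at the same depth. The view shows the knob close to the block at (252,213), the bar in the notch with its tip at (348,335), the bowl centred, and the pot and spool where they were.

```bash
python3 -c "
from workcell import *
print(hand_in())"
```

```text
the job is handed in; nothing more can be done
None
```

The job is handed in, with no verdict returned: the notch faces the lock bar, the bar was pushed to a hard stop (40 N; camera travel estimates 24–25.5 mm, 23.5 needed), the bowl stands centred, the pot and spool look unmoved, and the hand is clear.

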